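Press the end cap home in the tube with the bar clamp, then release it

ROBOT

A 7-joint arm with a two-finger parallel gripper is mounted at the origin on the work surface. World frame = base frame: x ahead of the robot, y to its left, z up, the work surface at z = 0. Lengths are in m, angles in degrees, forces in N, time in s.
With the tool pointing down it reaches from about 0.35 to 0.9 m from the base axis. Payload 7.2 kg.
Tool frame: the origin (TCP) lies on the centre line of the jaws, within the pads' length; the fingertips stand 25 mm ahead of it and the grasp point (between the pads) lies 6 mm ahead of it (env.finger_overhang is the distance from the TCP to the fingertips, in m); z points along the fingers, y is the direction in which the jaws open and shut (so a half turn about z gives the same grasp; the last joint's range is limited). The gripper opens to 85 mm and grips with 20 to 120 N. Pads are 22 mm wide; open, the fingers measure 114 mm over their backs; the gripper's body (76 mm by 85 mm) begins 54 mm behind the grasp point. The pads swing forward as they close: fully open they stand 13 mm farther back than shut.
Start: joints at [-74.381, 23.554, -0.728, 91.456, 0.321, 64.991, -4.71], TCP at [0.209, 0.589, 0.256] pointing down, gripper open.
Joint ranges: [-169.25, 169.25], [-16.82, 113.86], [-84.01, 82.57], [7.8, 145.47], [-59.2, 239.2], [7.22, 106.19], [-163.78, 163.78]. Speed limits (degrees/s): [136.94, 136.94, 172.46, 172.46, 180, 180, 180].

INTERFACE

Orientations are given as a 3x3 rotation matrix whose columns are the frame's x, y, z axes.
In Python, from plant import monitor, read_camera, sign_off, env gives the robot as it stands.
- The arm moves only by the tool send_rows, never from a script. Its argument "increments" is a list of rows, each a list of 3 entries, a list of its own where there are three numbers: the shift along the tool's x, y, z in mm, then the turn, a rotation vector about the tool's x, y, z in degrees, then the opening, from -1 (shut) to 1 (fully open). In form: [[[tx, ty, tz], [ax, ay, az], hand], ...]. A call has 1 to 20 rows; each row is the pose to reach, as a shift and turn from the pose commanded when the call began, along the tool's axes at that moment; what a row does not reach only later rows make up. A row lasts 1/12 s, in which the tool goes at most 41.7 mm and 7.16 degrees, less where a joint would pass 70% of its speed; a pose out of reach is approached as far as the arm can. A call with a gripper value outside its range is refused whole. The fingers move at their own pace and stop on an object; the grip force is fixed at half the most. Time passes only in rows, so rows that repeat a pose let the fingers close. It gives the time, the measured TCP pose, the force and the opening at its end, in the units of the state.
- monitor.observe(): the state, without advancing time (a new reading comes with each control period).
- read_camera(name): name is "side" or "top"; returns a dict with "img" (400x640x3 uint8, red, green, blue), "z_map" (400x640 float32, m along the optical axis (not along the pixel's ray), 0 where there is no reading), "intrinsics" (3x3 intrinsics, pixels), "pose" (4x4, takes a point from camera to world coordinates). Camera axes: x right, y up, looking along -z (the intrinsics and any distortion apply to the point x, -y, -z); pixel columns grow to the right and rows downward; lengths in m; the calibration is good to about 2 mm. A picture is of the moment at which its call begins.
- sign_off(): hands the job in, once; it reports no verdict.
The state is a dict: "clock": time; "qpos": joint angles; "dq": joint speeds; "joint_torque": joint torques, N m; "eef_pos": TCP position; "tcp_rot": TCP orientation; "ft_force": force on the tool from outside, world axes, zero at the start; "ft_torque": the same for the moment, N m; "opening": finger opening in m.
Only numpy, scipy, OpenCV 4.12 (cv2) and the standard library are available. Lean on these libraries where they do the work, as an engineer would, in place of code of your own. Each camera call takes 0.05 s, during which the arm holds its last target. There are 200 camera calls.

TASK

Work the bar clamp only by its trigger and its release tab: squeeze the trigger towards the fixed handle, stroke after stroke, until the jaw's rubber pad has pushed the end cap fully home on the square tube and presses on it firmly, about 11 N held for half a second, never over 16 N, which would crush the tube. Then let the trigger go and press the release tab, so that the jaw springs all the way back while the cap stays home. Do not touch the jaw, the cap or the tube, and leave the other things on the table where they are.

Things in the scene. Friction and masses are not known exactly. Their poses are not given: they have to be found in the camera images.
- clamp: the clamp fixture, bolted down: a steel plate 480 x 200 x 15 mm with a grey housing (x -90 to +30 mm, 44 mm wide, top 85 mm over the table). Origin on the table; x level, along the clamp's bar, the way the jaw walks (from the release tab past trigger and handle to the tube); z up. Plate from x = -150 to +330 mm. Behind the trigger (x below -34 mm) all is free above 90 mm.
- trigger_press (a point): middle of the trigger's outer face (it looks along the clamp's -x), where to press: 140 mm over the table, x = -34 mm when let go; it moves with the trigger. The trigger is an upright black plate 8 mm thick, 24 mm wide, from 89 to 155 mm over the table. Pressed or pinched towards the fixed handle (along the clamp's +x) it slides level, and springs back.
- handle_top (a point): the middle of the top of the fixed upright black handle (20 mm along the clamp's x, 28 mm wide, at x = +14 mm, top 150 mm over the table); handle and trigger at rest measure 58 mm over both, the gap between them is 30 mm, 9 mm with the trigger fully squeezed.
- trigger (a joint): its slide in m: 0 let go, 0.021 at its hard stop (the force rises there, but not at the pad). The first 4 to 5 mm is lost motion (4 N), then jaw and trigger move alike. A ratchet of 6 mm pitch keeps whole steps once the trigger is let go fully (below 0.5 mm): a stroke to 17 to 20 mm gains 12 mm. It takes 6 to 14 N with the jaw free, 9 to 16 N sliding the cap; pad's force: see pad.
- tab_top (a point): the middle of the top of the release tab, a steel paddle 26 x 26 mm at the clamp's tail (x = -130 mm in the clamp's frame), 84 mm over the table at rest, free from above; the tail of the bar passes 25 mm under it.
- tab (a joint): swing of the release tab in rad: near 0 at rest (up to 0.15 as the ratchet clicks), 0.28 pressed to its stop; above 0.22 the ratchet is open. Pressing moves its top down 50 mm per rad (14 mm to the stop) against 1 N, up to 8 N to start under load. With the trigger let go the jaw then springs back within 0.8 s.
- pad: the rubber pad on the jaw, 8 x 34 x 36 mm, sprung at 4 N/mm. Its origin is the clamp's when the jaw is fully open and moves with the jaw along the clamp's x (0 to 58 mm, starts at 6 to 18); its face is 68 mm ahead of its origin. With the cap home, a push on the trigger of 13 to 15 N gives 7 N at the pad, 17 to 19 N gives 11 N, 22 to 24 N gives 16 N.
- jaw: the toothed steel bar (20 x 16 mm) with the jaw plate (15 x 40 mm, top 90 mm over the table) that carries the pad. Its origin is that of the clamp when the jaw is fully open and moves along the clamp's +x as the jaw walks.
- tube_mouth (a point): the centre of the square tube's mouth (tube 40 x 40 mm, 2 mm wall, lying along the clamp's x in two cradles), where the cap's shoulder must come; x as the clamp's x, into the tube. It lies 114 to 122 mm along the clamp's x, 59 mm over the table.
- nest: the fixed cradles with the tube; origin on the plate's top (15 mm over the table) under the tube's mouth, x into the tube.
- cap_shoulder (a point): the centre of the shoulder of the end cap, the face that must meet the tube's mouth: it starts 6 to 14 mm short of it. The cap is a steel plug with a square flange 44 x 44 x 6 mm; its outer face, which the pad meets, lies 6 mm nearer to the jaw than the shoulder. The plug is a stiff sliding fit (2.5 N) in the tube and stays where it is pushed.
- cap: the end cap; its origin is that of the nest when the cap is home.
- offcut: a loose offcut of square tube, 70 x 40 x 40 mm, on the fixture's plate; leave alone. Origin under its centre.
- spare_cap: a loose spare end cap, flange 44 mm down, 32 mm high, on the fixture's plate; leave alone. Origin under its centre.
- wrench: a wrench lying on the table, 170 mm; leave alone.
- screwdriver: a screwdriver lying on the table, 190 mm; leave alone.
- hammer: a hammer lying on the table, 260 mm; leave alone.
- bottle: a white plastic bottle, 64 mm across, 170 mm high; leave alone.
- can: a metal can, 66 mm across, 110 mm high; leave alone.

How it is judged:
By the outcome, as a careful person would: the job done as asked, in the order asked, and still so for the second after the job is handed in, with the robot touching nothing.
It also fails if it takes over 64 s, if anything falls off the work surface, if the arm or the gripper's body presses on something with over 40 N, if the wrist force passes 120 N, or if a joint passes its speed limit or range.

## Working session

There is one attempt and no reset: what is moved stays moved. The work goes in short steps, Python scripts to look and compute and a tool call to move; the robot and the scene stay as the last step left them, time stands still between calls to the robot, and variables do not carry over. Pictures are saved under pics/ and viewed, about 8 in all and at most 12, crops included, and the job is handed in when it is done.

Besides the shell and the picture viewer there is one more tool, called after "Emit:" in YAML: its name, and indented under it one key for each argument. send_rows: Moves the arm, as the interface text tells. Its arguments: {"type":"object","properties":{"increments":{"type":"array","items":{"type":"array"}}},"required":["increments"]}

```bash
ls && mkdir -p pics && python3 - <<'E'
from plant import monitor, read_camera, env
import numpy as np, cv2
np.set_printoptions(precision=4,suppress=True)
s=monitor.observe()
for k in s: print(k,np.array(s[k]))
print(env.finger_overhang)
for n in("top","side"):
    c=read_camera(n); np.savez(f"pics/{n}0.npz",**c)
    cv2.imwrite(f"pics/{n}0.png",c["img"][:,:,::-1]); print(n,c["intrinsics"],c["pose"],c.keys())
E
```

```text
pics
clock 0.0
qpos [-74.3831  23.6013  -0.7304  91.5043   0.322   64.9887  -4.7109]
dq [ 0.0063  0.0536  0.0184 -0.0085  0.0154  0.0528 -0.0589]
joint_torque [  0.     -60.0626   0.6819 -29.9412   0.0137   0.0107   0.    ]
eef_pos [0.2088 0.5886 0.2554]
tcp_rot [[-0.9425  0.3342 -0.0004]
 [ 0.3342  0.9425 -0.0016]
 [-0.0001 -0.0016 -1.    ]]
ft_force [-0.2365  0.6155 -0.1043]
ft_torque [ 0.0032  0.0001 -0.0058]
opening 0.08560650519382035
0.025
top [[451.6333   0.     328.0458]
 [  0.     451.6333 196.7955]
 [  0.       0.       1.    ]] [[ 0.0137  0.9805 -0.1959  0.2497]
 [-0.9998  0.0106 -0.0168 -0.0245]
 [-0.0144  0.1961  0.9805  1.5367]
 [ 0.      0.      0.      1.    ]] dict_keys(['img', 'z_map', 'intrinsics', 'pose'])
side [[419.2491   0.     323.7769]
 [  0.     419.2491 198.1026]
 [  0.       0.       1.    ]] [[ 0.7586  0.3772 -0.5313 -0.2625]
 [-0.6514  0.4565 -0.606  -0.8882]
 [ 0.0139  0.8058  0.592   0.9684]
 [ 0.      0.      0.      1.    ]] dict_keys(['img', 'z_map', 'intrinsics', 'pose'])
```

View pics/top0.png

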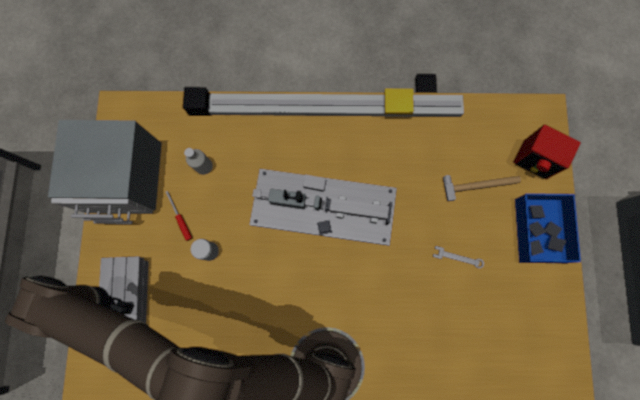

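View pics/side0.png

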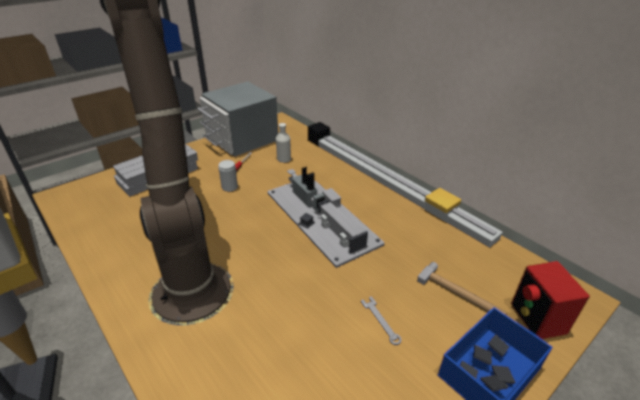

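The top view shows the plate at about (250–395, 170–243) with its tail at the left, so the clamp's x runs to image right. The black trigger and handle are near (290, 196). The side view shows the same plate at (270–380, 180–260). Next I'll fit the plate and take the posts' positions.

```bash
cat > h.py <<'E'
import numpy as np, cv2
np.set_printoptions(precision=4,suppress=True)
def cloud(c):
    h,w=c["z_map"].shape; K=c["intrinsics"]; T=c["pose"]; z=c["z_map"]
    v,u=np.mgrid[:h,:w]
    P=np.stack([(u-K[0,2])/K[0,0]*z,-(v-K[1,2])/K[1,1]*z,-z],-1)
    return P@T[:3,:3].T+T[:3,3]
def ray(c,uv,h):   # pixels -> world points on plane z=h
    K=c["intrinsics"];T=c["pose"]; uv=np.atleast_2d(uv).astype(float)
    d=np.c_[(uv[:,0]-K[0,2])/K[0,0],-(uv[:,1]-K[1,2])/K[1,1],-np.ones(len(uv))]@T[:3,:3].T
    return T[:3,3]+d*((h-T[2,3])/d[:,2])[:,None]
def proj(c,P):
    K=c["intrinsics"];T=c["pose"]; q=(np.atleast_2d(P)-T[:3,3])@T[:3,:3]
    return np.c_[K[0,0]*q[:,0]/-q[:,2]+K[0,2],K[1,1]*q[:,1]/q[:,2]+K[1,2]]
E
python3 - <<'E'
from h import *
for n in("top","side"):
    c=dict(np.load(f"pics/{n}0.npz")); hsv=cv2.cvtColor(c["img"],cv2.COLOR_RGB2HSV); P=cloud(c)
    tab=P[(hsv[...,1]>120)&(hsv[...,0]<25)&(P[...,2]>-.05)&(P[...,2]<.05)]; print(n,"table z",np.median(tab[:,2]),tab[:,2].std())
    roi=(P[...,0]>.4)&(P[...,0]<.85)&(P[...,1]>-.35)&(P[...,1]<.35)&(P[...,2]>-.02)&(P[...,2]<.2)
    m=(roi&(hsv[...,1]<90)).astype(np.uint8)
    k,l,st,ce=cv2.connectedComponentsWithStats(m)
    i=1+np.argmax(st[1:,4]); cs,_=cv2.findContours((l==i).astype(np.uint8),0,1)
    hull=cv2.convexHull(max(cs,key=cv2.contourArea))[:,0]
    print(st[i])
    w=ray(c,hull,.015)
    r=cv2.minAreaRect(w[:,:2].astype(np.float32)); print(r,cv2.boxPoints(r))
    x0,y0,ww,hh=st[i][:4]; x0-=8;y0-=8;ww+=16;hh+=16
    cv2.imwrite(f"pics/{n}crop.png",cv2.resize(c["img"][y0:y0+hh,x0:x0+ww,::-1],None,fx=5,fy=5,interpolation=2)); print("crop",x0,y0)
    dk=(l==i)&(hsv[...,2]<45)
    print("dark",P[dk&(P[...,2]>.1)].mean(0) if (dk&(P[...,2]>.1)).any() else None,(dk&(P[...,2]>.1)).sum())
E
```

```text
top table z -0.0001956319279492469 0.003878738175127019
[ 249  169  148   74 8138]
((0.522878110408783, 0.022276312112808228), (0.48928406834602356, 0.20423352718353271), 82.36636352539062) [[ 0.3892 -0.2066]
 [ 0.5916 -0.2338]
 [ 0.6566  0.2512]
 [ 0.4542  0.2783]]
crop 241 161
dark [0.5301 0.1043 0.1406] 71
side table z -0.0018611035809820153 0.0033451366701747
[ 267  169  117   97 5052]
((0.5360316634178162, 0.05395081639289856), (0.5734413862228394, 0.23285071551799774), 82.468505859375) [[ 0.383  -0.215 ]
 [ 0.6139 -0.2456]
 [ 0.689   0.3229]
 [ 0.4582  0.3535]]
crop 259 161
dark [0.5248 0.0981 0.1247] 101
```

View pics/topcrop.png

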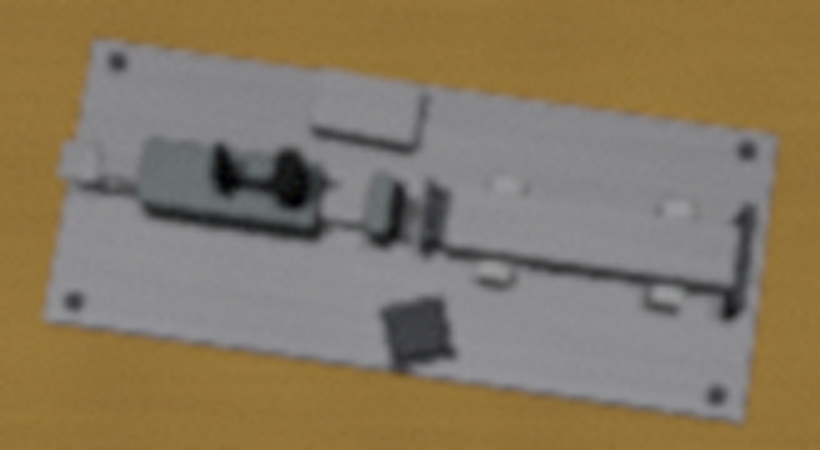

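View pics/sidecrop.png

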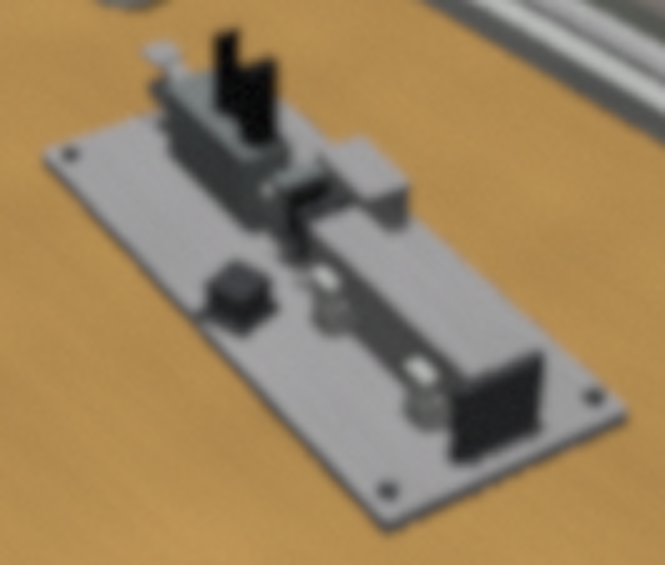

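The crops show the plate corners clearly: top crop (95,40), (778,133), (745,420), (45,320). The black trigger (left) and handle are at about (222,170) and (292,177), the tab at (80,160), the cap flange at (435,215), the jaw at (383,210). The side crop confirms the layout.

```bash
python3 - <<'E'
from h import *
c=dict(np.load("pics/top0.npz")); s=dict(np.load("pics/side0.npz"))
f=lambda a,o:np.array(a)/5.-0.4+np.array(o)   # 5x resized crop -> pixel
cor=ray(c,f([(95,40),(778,133),(745,420),(45,320)],(241,161)),.015)
hol=ray(c,f([(117,62),(747,150),(716,395),(73,300)],(241,161)),.015)
for Q in(cor,hol):
    e=(Q[1]-Q[0]+Q[2]-Q[3]); e[2]=0; e/=np.linalg.norm(e)
    print("centre",Q.mean(0),"ex",e,"sides",[np.linalg.norm(Q[i]-Q[(i+1)%4]) for i in range(4)])
ex=[]
e=(cor[1]-cor[0]+cor[2]-cor[3])+(hol[1]-hol[0]+hol[2]-hol[3]); e[2]=0; e/=np.linalg.norm(e)
C=(cor.mean(0)+hol.mean(0))/2; O=C-.09*e; O[2]=0; ey=np.cross([0,0,1],e)
np.savez("clamp.npz",O=O,ex=e,ey=ey); print("O",O,"yaw",np.degrees(np.arctan2(e[1],e[0])))
to=lambda P:np.stack([(P-O)@e,(P-O)@ey,P[...,2]],-1)
print("tab",to(ray(c,f((80,160),(241,161)),.084)))
print("trig top, handle top",to(ray(c,f((222,152),(241,161)),.155)),to(ray(c,f((290,160),(241,161)),.15)))
print("cap flange top L/R edge",to(ray(c,f([(424,213),(447,217)],(241,161)),.081)),"jaw top",to(ray(c,f([(368,208),(402,212)],(241,161)),.09)))
print("side check corners pred",(proj(s,[O+.33*e+[0,0,.015]+k*.1*ey for k in(1,-1)]+[O-.15*e-.1*ey+[0,0,.015]])-[259,161]+.4)*5, "seen (625,412)(388,530)(45,157)")
for n,cc in(("top",c),("side",s)):
    P=to(cloud(cc)); v=cc["img"].max(-1)
    m=(P[...,2]>.118)&(P[...,2]<.17)&(abs(P[...,1])<.06)&(abs(P[...,0])<.08)
    q=P[m]; print(n,m.sum(),"x hist",np.histogram(q[:,0],np.arange(-.06,.065,.01))[0],"y mean",q[:,1].mean())
E
```

```text
centre [0.5219 0.0172 0.015 ] ex [-0.1292 -0.9916  0.    ] sides [np.float64(0.4782856097859797), np.float64(0.19931006278504723), np.float64(0.47867646154212884), np.float64(0.19871222885642456)]
centre [0.5226 0.0188 0.015 ] ex [-0.1333 -0.9911  0.    ] sides [np.float64(0.4406548516743723), np.float64(0.17049801906743547), np.float64(0.4409131603979198), np.float64(0.1690413889095819)]
O [0.534  0.1072 0.    ] yaw -97.53628334333484
tab [[-0.1299  0.0003  0.084 ]]
trig top, handle top [[-0.028   0.0051  0.155 ]] [[0.0145 0.007  0.15  ]]
cap flange top L/R edge [[ 0.0995 -0.0021  0.081 ]
 [ 0.1148 -0.0026  0.081 ]] jaw top [[ 0.0633 -0.0056  0.09  ]
 [ 0.0856 -0.0051  0.09  ]]
side check corners pred [[631.9751 406.3801]
 [387.6387 520.5437]
 [ 41.757  148.7172]] seen (625,412)(388,530)(45,157)
top 99 x hist [ 0  0  7 24  0  0 11 34 23  0  0  0] y mean -0.0008568593554529527
side 132 x hist [ 0  0 13 41  1  0 10 28 39  0  0  0] y mean -0.005154331008094964
```

Emit:
send_rows:
  increments:
    - [[-15,-9,0],[0,0,-0.5],-1]
    - [[-45,-27,0],[0,0,-1],-1]
    - [[-80,-47,0],[0,0,-2],-1]
    - [[-115,-68,0],[0,0,-3],-1]
    - [[-150,-89,0],[0,0,-4],-1]
    - [[-185,-110,0],[0,0,-5],-1]
    - [[-220,-130,0],[0,0,-6],-1]
    - [[-255,-151,0],[0,0,-7],-1]
    - [[-290,-172,0],[0,0,-8],-1]
    - [[-325,-193,0],[0,0,-9],-1]
    - [[-360,-213,2],[0,0,-10],-1]
    - [[-395,-234,5],[0,0,-11],-1]
    - [[-425,-252,5],[0,0,-12],-1]
    - [[-443,-263,5],[0,0,-12],-1]
    - [[-451,-267,5],[0,0,-12],-1]
    - [[-451,-267,5],[0,0,-12],-1]

```text
clock: 1.43
eef_pos: [0.5458, 0.1845, 0.2509]
tcp_rot: [[-0.991, 0.135, -0.0], [0.135, 0.991, -0.001], [0.0, -0.001, -1.0]]
ft_force: [-1.0, 0.1, -0.7]
opening: -0.0
```

Emit:
send_rows:
  increments:
    - [[0,0,15],[0,0,0],-1]
    - [[0,0,40],[0,0,0],-1]
    - [[0,0,65],[0,0,0],-1]
    - [[0,0,88],[0,0,0],-1]
    - [[0,0,98],[0,0,0],-1]
    - [[0,0,100],[0,0,0],-1]
    - [[0,0,100],[0,0,0],-1]
    - [[0,-6,100],[0,0,0],-1]
    - [[0,-14,100],[0,0,0],-1]
    - [[0,-19,100],[0,0,0],-1]
    - [[0,-20,100],[0,0,0],-1]
    - [[0,-20,100],[0,0,0],-1]

```text
clock: 2.43
eef_pos: [0.5424, 0.1659, 0.152]
tcp_rot: [[-0.991, 0.133, 0.001], [0.133, 0.991, 0.0], [-0.001, 0.0, -1.0]]
ft_force: [0.3, 0.4, -1.1]
opening: 0.0
```

```bash
python3 - <<'E'
from h import *
from plant import monitor, read_camera
K=np.load("clamp.npz");s=monitor.observe()
P=np.array(s["eef_pos"])-K["O"]; F=np.array(s["ft_force"]); print("clamp xyz",P@K["ex"],P@K["ey"],P[2],"Fx",F@K["ex"],F)
c=read_camera("side"); np.savez("pics/side1.npz",**c)
cv2.imwrite("pics/side1.png",cv2.resize(c["img"][140:270,250:400,::-1],None,fx=4,fy=4,interpolation=2))
E
```

```text
clamp xyz -0.05927507230971729 0.0006379717546193323 0.15201794868596494 Fx -0.3942980361775603 [ 0.2774  0.361  -1.0721]
```

View pics/side1.png

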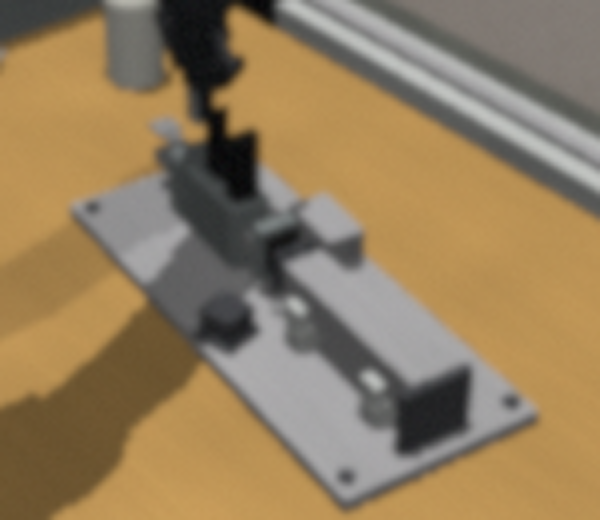

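The finger is straight behind the trigger (picture: finger at (203,110), trigger at (217,140)), so I'll creep to contact.

Emit:
send_rows:
  increments:
    - [[0,-3,0],[0,0,0],-1]
    - [[0,-6,0],[0,0,0],-1]
    - [[0,-9,0],[0,0,0],-1]
    - [[0,-11,0],[0,0,0],-1]
    - [[0,-13,0],[0,0,0],-1]
    - [[0,-13,0],[0,0,0],-1]
    - [[0,-13,0],[0,0,0],-1]

```text
clock: 3.07
eef_pos: [0.5404, 0.1543, 0.1513]
tcp_rot: [[-0.991, 0.131, 0.0], [0.131, 0.991, 0.0], [-0.0, 0.0, -1.0]]
ft_force: [0.5, 1.9, -2.0]
opening: -0.0001
```

Emit:
send_rows:
  increments:
    - [[0,-1,0],[0,0,0],-1]
    - [[0,-2,0],[0,0,0],-1]
    - [[0,-2,0],[0,0,0],-1]
    - [[0,-2,0],[0,0,0],-1]

```text
clock: 3.4
eef_pos: [0.5402, 0.1521, 0.1513]
tcp_rot: [[-0.991, 0.131, 0.0], [0.131, 0.991, 0.0], [-0.0, 0.0, -1.0]]
ft_force: [0.8, 2.6, -1.2]
opening: -0.0001
```

Emit:
send_rows:
  increments:
    - [[0,-1,0],[0,0,0],-1]
    - [[0,-2,0],[0,0,0],-1]
    - [[0,-3,0],[0,0,0],-1]
    - [[0,-4,0],[0,0,0],-1]
    - [[0,-4,0],[0,0,0],-1]

```text
clock: 3.82
eef_pos: [0.5397, 0.1489, 0.1513]
tcp_rot: [[-0.991, 0.13, 0.001], [0.13, 0.991, 0.001], [-0.0, 0.001, -1.0]]
ft_force: [1.9, 6.4, -2.5]
opening: -0.0004
```

Emit:
send_rows:
  increments:
    - [[0,-1,0],[0,0,0],-1]
    - [[0,-2,0],[0,0,0],-1]
    - [[0,-3,0],[0,0,0],-1]
    - [[0,-4,0],[0,0,0],-1]
    - [[0,-5,0],[0,0,0],-1]
    - [[0,-6,0],[0,0,0],-1]
    - [[0,-6,0],[0,0,0],-1]

```text
clock: 4.4
eef_pos: [0.5389, 0.143, 0.1513]
tcp_rot: [[-0.991, 0.13, 0.0], [0.13, 0.991, 0.001], [-0.0, 0.001, -1.0]]
ft_force: [2.1, 6.3, -2.0]
opening: -0.0001
```

Emit:
send_rows:
  increments:
    - [[0,-1,0],[0,0,0],-1]
    - [[0,-2,0],[0,0,0],-1]
    - [[0,-3,0],[0,0,0],-1]
    - [[0,-4,0],[0,0,0],-1]
    - [[0,-5,0],[0,0,0],-1]
    - [[0,-6,0],[0,0,0],-1]
    - [[0,-6.5,0],[0,0,0],-1]
    - [[0,-6.5,0],[0,0,0],-1]

```text
clock: 5.07
eef_pos: [0.5382, 0.1375, 0.1513]
tcp_rot: [[-0.992, 0.13, 0.001], [0.13, 0.992, 0.002], [-0.001, 0.002, -1.0]]
ft_force: [2.7, 8.5, -4.6]
opening: 0.0
```

Emit:
send_rows:
  increments:
    - [[0,-1,0],[0,0,0],-1]
    - [[0,-1.5,0],[0,0,0],-1]
    - [[0,-1.5,0],[0,0,0],-1]

```text
clock: 5.32
eef_pos: [0.538, 0.1364, 0.1513]
tcp_rot: [[-0.992, 0.129, 0.001], [0.129, 0.992, 0.003], [-0.001, 0.003, -1.0]]
ft_force: [2.8, 10.1, -3.9]
opening: -0.0
```

```bash
cat > look.py <<'E'
from h import *
from plant import monitor, read_camera
import sys
K=np.load("clamp.npz");O,ex,ey=K["O"],K["ex"],K["ey"];s=monitor.observe()
P=np.array(s["eef_pos"])-O; F=np.array(s["ft_force"]); print("t",s["clock"],"clamp xyz mm",1e3*(P@ex),1e3*(P@ey),1e3*P[2],"push",-F@ex)
c=read_camera("top"); np.savez(f"pics/{sys.argv[1]}.npz",**c)
# straightened strip along the clamp at height 0.085: 2 px per mm, x -60..160 mm, y +-40 mm
def strip(c,h,x=(-60,160),y=(40,-40),k=3):
    X,Y=np.meshgrid(np.arange(x[0],x[1],1/k),np.arange(y[0],y[1],-1/k))
    W=O+X[...,None]/1e3*ex+Y[...,None]/1e3*ey+[0,0,h]
    uv=proj(c,W.reshape(-1,3)).reshape(*X.shape,2).astype(np.float32)
    return cv2.remap(c["img"],uv[...,0],uv[...,1],cv2.INTER_CUBIC)
a=strip(dict(np.load("pics/top0.npz")),.085); b=strip(c,.085)
cv2.imwrite(f"pics/{sys.argv[1]}.png",np.vstack([a,b])[:,:,::-1])
E
python3 look.py strip1
```

```text
t 5.3167 clamp xyz mm -29.394987249615326 0.11971524686095014 151.31842741170266 push 10.396429934517922
```

View pics/strip1.png

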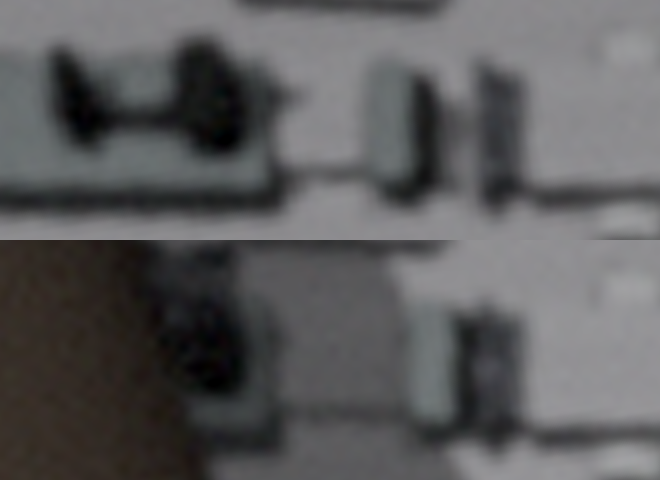

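The strip shows the jaw plate moved from px 365–412 to 410–458, about 15 mm. The pad now just meets the cap at px 480 (x≈100 mm), and the mouth is at about px 522 (x≈114 mm). Next: release, then the second stroke.

Emit:
send_rows:
  increments:
    - [[0,3,0],[0,0,0],-1]
    - [[0,8,0],[0,0,0],-1]
    - [[0,13,0],[0,0,0],-1]
    - [[0,18,0],[0,0,0],-1]
    - [[0,22,0],[0,0,0],-1]
    - [[0,25,0],[0,0,0],-1]
    - [[0,25,0],[0,0,0],-1]
    - [[0,25,0],[0,0,0],-1]

```text
clock: 6.03
eef_pos: [0.5411, 0.1587, 0.1513]
tcp_rot: [[-0.991, 0.131, -0.0], [0.131, 0.991, -0.0], [0.0, -0.0, -1.0]]
ft_force: [-0.3, -0.6, -0.2]
opening: -0.0
```

Emit:
send_rows:
  increments:
    - [[0,-3,0],[0,0,0],-1]
    - [[0,-5,0],[0,0,0],-1]
    - [[0,-7,0],[0,0,0],-1]
    - [[0,-9,0],[0,0,0],-1]
    - [[0,-11,0],[0,0,0],-1]
    - [[0,-13,0],[0,0,0],-1]
    - [[0,-14,0],[0,0,0],-1]
    - [[0,-15,0],[0,0,0],-1]
    - [[0,-16,0],[0,0,0],-1]
    - [[0,-16,0],[0,0,0],-1]

```text
clock: 6.87
eef_pos: [0.5392, 0.1451, 0.1513]
tcp_rot: [[-0.992, 0.129, 0.001], [0.129, 0.992, 0.003], [-0.001, 0.003, -1.0]]
ft_force: [2.7, 9.5, -4.5]
opening: 0.0002
```

Emit:
send_rows:
  increments:
    - [[0,-1,0],[0,0,0],-1]
    - [[0,-2,0],[0,0,0],-1]
    - [[0,-3,0],[0,0,0],-1]
    - [[0,-3,0],[0,0,0],-1]

```text
clock: 7.2
eef_pos: [0.5388, 0.1423, 0.1513]
tcp_rot: [[-0.992, 0.129, 0.001], [0.129, 0.992, 0.003], [-0.001, 0.003, -1.0]]
ft_force: [1.1, 8.7, -4.3]
opening: 0.0
```

Emit:
send_rows:
  increments:
    - [[0,-1,0],[0,0,0],-1]
    - [[0,-2,0],[0,0,0],-1]
    - [[0,-2,0],[0,0,0],-1]

```text
clock: 7.45
eef_pos: [0.5386, 0.1404, 0.1513]
tcp_rot: [[-0.992, 0.129, 0.001], [0.129, 0.992, 0.003], [-0.001, 0.003, -1.0]]
ft_force: [1.8, 9.1, -3.5]
opening: -0.0002
```

Emit:
send_rows:
  increments:
    - [[0,-1,0],[0,0,0],-1]
    - [[0,-2,0],[0,0,0],-1]
    - [[0,-2,0],[0,0,0],-1]

```text
clock: 7.7
eef_pos: [0.5383, 0.1383, 0.1514]
tcp_rot: [[-0.992, 0.129, 0.001], [0.129, 0.992, 0.003], [-0.001, 0.003, -1.0]]
ft_force: [1.9, 8.5, -3.3]
opening: 0.0001
```

Emit:
send_rows:
  increments:
    - [[0,-1,0],[0,0,0],-1]
    - [[0,-1.5,0],[0,0,0],-1]
    - [[0,-1.5,0],[0,0,0],-1]

```text
clock: 7.95
eef_pos: [0.5381, 0.1374, 0.1514]
tcp_rot: [[-0.992, 0.129, 0.001], [0.129, 0.992, 0.003], [-0.001, 0.004, -1.0]]
ft_force: [2.1, 11.1, -5.3]
opening: -0.0002
```

The force is rising close to the stroke's end, so the cap is probably home, but there's too little travel left for 11 N. I'll release and take a fresh stroke.

Emit:
send_rows:
  increments:
    - [[0,3,0],[0,0,0],-1]
    - [[0,8,0],[0,0,0],-1]
    - [[0,13,0],[0,0,0],-1]
    - [[0,18,0],[0,0,0],-1]
    - [[0,22,0],[0,0,0],-1]
    - [[0,24.5,0],[0,0,0],-1]
    - [[0,24.5,0],[0,0,0],-1]
    - [[0,24.5,0],[0,0,0],-1]

```text
clock: 8.62
eef_pos: [0.5411, 0.1586, 0.1512]
tcp_rot: [[-0.991, 0.131, -0.0], [0.131, 0.991, -0.0], [0.0, -0.0, -1.0]]
ft_force: [-1.4, 0.2, 0.3]
opening: 0.0001
```

Emit:
send_rows:
  increments:
    - [[0,-3,0],[0,0,0],-1]
    - [[0,-5,0],[0,0,0],-1]
    - [[0,-6,0],[0,0,0],-1]
    - [[0,-7,0],[0,0,0],-1]
    - [[0,-8,0],[0,0,0],-1]
    - [[0,-9,0],[0,0,0],-1]
    - [[0,-9,0],[0,0,0],-1]

```text
clock: 9.2
eef_pos: [0.54, 0.1507, 0.1513]
tcp_rot: [[-0.991, 0.131, 0.0], [0.131, 0.991, 0.001], [-0.0, 0.001, -1.0]]
ft_force: [0.6, 4.9, -2.5]
opening: -0.0001
```

Emit:
send_rows:
  increments:
    - [[0,-1,0],[0,0,0],-1]
    - [[0,-2,0],[0,0,0],-1]
    - [[0,-2,0],[0,0,0],-1]

```text
clock: 9.45
eef_pos: [0.5398, 0.1498, 0.1513]
tcp_rot: [[-0.992, 0.13, 0.001], [0.13, 0.992, 0.002], [-0.001, 0.002, -1.0]]
ft_force: [1.7, 8.7, -4.1]
opening: 0.0002
```

Emit:
send_rows:
  increments:
    - [[0,-0.5,0],[0,0,0],-1]
    - [[0,-1,0],[0,0,0],-1]
    - [[0,-1,0],[0,0,0],-1]

```text
clock: 9.7
eef_pos: [0.5397, 0.1494, 0.1513]
tcp_rot: [[-0.992, 0.129, 0.001], [0.129, 0.992, 0.003], [-0.001, 0.003, -1.0]]
ft_force: [2.0, 9.1, -3.9]
opening: 0.0001
```

Emit:
send_rows:
  increments:
    - [[0,-0.5,0],[0,0,0],-1]
    - [[0,-1,0],[0,0,0],-1]
    - [[0,-1,0],[0,0,0],-1]

```text
clock: 9.95
eef_pos: [0.5397, 0.149, 0.1514]
tcp_rot: [[-0.992, 0.129, 0.002], [0.129, 0.992, 0.003], [-0.001, 0.004, -1.0]]
ft_force: [1.9, 10.8, -4.8]
opening: -0.0
```

Emit:
send_rows:
  increments:
    - [[0,-0.5,0],[0,0,0],-1]
    - [[0,-1,0],[0,0,0],-1]
    - [[0,-1,0],[0,0,0],-1]

```text
clock: 10.2
eef_pos: [0.5396, 0.1486, 0.1514]
tcp_rot: [[-0.992, 0.128, 0.002], [0.128, 0.992, 0.004], [-0.001, 0.004, -1.0]]
ft_force: [3.4, 12.6, -5.8]
opening: 0.0001
```

Emit:
send_rows:
  increments:
    - [[0,-0.5,0],[0,0,0],-1]
    - [[0,-1,0],[0,0,0],-1]
    - [[0,-1.5,0],[0,0,0],-1]
    - [[0,-1.5,0],[0,0,0],-1]

```text
clock: 10.53
eef_pos: [0.5395, 0.1479, 0.1514]
tcp_rot: [[-0.992, 0.128, 0.002], [0.128, 0.992, 0.005], [-0.001, 0.005, -1.0]]
ft_force: [2.8, 14.5, -6.4]
opening: 0.0004
```

Emit:
send_rows:
  increments:
    - [[0,-0.5,0],[0,0,0],-1]
    - [[0,-1,0],[0,0,0],-1]
    - [[0,-1,0],[0,0,0],-1]
    - [[0,-1,0],[0,0,0],-1]

```text
clock: 10.87
eef_pos: [0.5395, 0.1474, 0.1514]
tcp_rot: [[-0.992, 0.127, 0.002], [0.127, 0.992, 0.005], [-0.002, 0.006, -1.0]]
ft_force: [4.0, 15.9, -8.1]
opening: -0.0003
```

Emit:
send_rows:
  increments:
    - [[0,-0.5,0],[0,0,0],-1]
    - [[0,-1,0],[0,0,0],-1]
    - [[0,-1,0],[0,0,0],-1]
    - [[0,-1,0],[0,0,0],-1]

```text
clock: 11.2
eef_pos: [0.5394, 0.147, 0.1514]
tcp_rot: [[-0.992, 0.127, 0.003], [0.127, 0.992, 0.006], [-0.002, 0.006, -1.0]]
ft_force: [4.4, 17.7, -8.2]
opening: -0.0
```

```bash
python3 look.py strip2
```

```text
t 11.2 clamp xyz mm -40.07105297901325 0.12309025094458455 151.4395218016225 push 18.087221342253848
```

View pics/strip2.png

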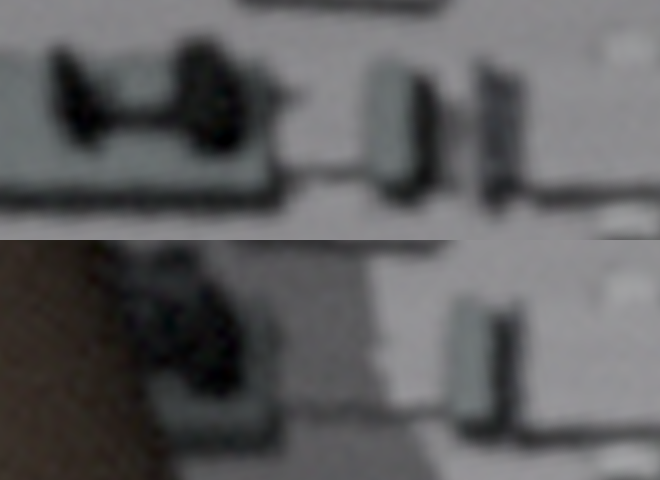

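The strip shows jaw front (px 490), pad and flange closed up against the mouth (px 522), so the cap is home. The push is 18.1 N, and I'll hold it there.

Emit:
send_rows:
  increments:
    - [[0,0,0],[0,0,0],-1]
    - [[0,0,0],[0,0,0],-1]
    - [[0,0,0],[0,0,0],-1]
    - [[0,0,0],[0,0,0],-1]
    - [[0,0,0],[0,0,0],-1]
    - [[0,0,0],[0,0,0],-1]
    - [[0,0,0],[0,0,0],-1]
    - [[0,0,0],[0,0,0],-1]
    - [[0,0,0],[0,0,0],-1]
    - [[0,0,0],[0,0,0],-1]

```text
clock: 12.08
eef_pos: [0.5394, 0.1469, 0.1515]
tcp_rot: [[-0.992, 0.127, 0.003], [0.127, 0.992, 0.006], [-0.002, 0.006, -1.0]]
ft_force: [3.1, 17.0, -8.2]
opening: 0.0002
```

Emit:
send_rows:
  increments:
    - [[0,-0.5,0],[0,0,0],-1]
    - [[0,-0.5,0],[0,0,0],-1]
    - [[0,-0.5,0],[0,0,0],-1]
    - [[0,-0.5,0],[0,0,0],-1]
    - [[0,-0.5,0],[0,0,0],-1]
    - [[0,-0.5,0],[0,0,0],-1]
    - [[0,-0.5,0],[0,0,0],-1]
    - [[0,-0.5,0],[0,0,0],-1]
    - [[0,-0.5,0],[0,0,0],-1]
    - [[0,-0.5,0],[0,0,0],-1]

```text
clock: 12.92
eef_pos: [0.5394, 0.1467, 0.1514]
tcp_rot: [[-0.992, 0.127, 0.003], [0.127, 0.992, 0.006], [-0.002, 0.006, -1.0]]
ft_force: [3.7, 17.8, -7.8]
opening: -0.0
```

Emit:
send_rows:
  increments:
    - [[0,4,0],[0,0,0],-1]
    - [[0,10,0],[0,0,0],-1]
    - [[0,18,0],[0,0,0],-1]
    - [[0,28,0],[0,0,0],-1]
    - [[0,40,0],[0,0,0],-1]
    - [[0,55,0],[0,0,0],-1]
    - [[0,70,0],[0,0,0],-1]
    - [[0,82,0],[0,0,0],-1]
    - [[0,90,0],[0,0,0],-1]
    - [[0,95,0],[0,0,0],-1]
    - [[0,95,0],[0,0,0],-1]
    - [[0,95,0],[0,0,0],-1]

```text
clock: 13.92
eef_pos: [0.5511, 0.235, 0.1511]
tcp_rot: [[-0.991, 0.131, -0.0], [0.131, 0.991, -0.001], [0.0, -0.001, -1.0]]
ft_force: [0.3, 0.5, 0.1]
opening: 0.0003
```

```bash
python3 look.py strip3; python3 - <<'E'
from h import *
from plant import read_camera
c=read_camera("side"); np.savez("pics/side2.npz",**c)
cv2.imwrite("pics/side2.png",cv2.resize(c["img"][140:270,250:400,::-1],None,fx=4,fy=4,interpolation=2))
E
```

```text
t 13.9167 clamp xyz mm -128.90709149761395 0.15913561796628659 151.1269158118944 push 0.5374085251015084
```

View pics/side2.png

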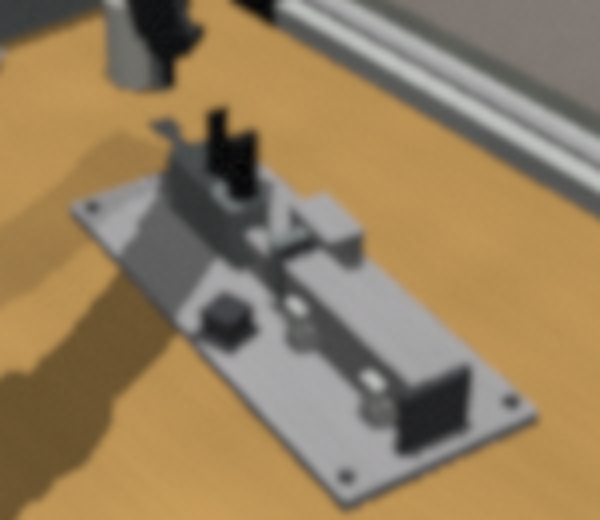

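The trigger has sprung back, the jaw is still forward, and the fingers are above the tab at (165,128). Now I'll press it.

Emit:
send_rows:
  increments:
    - [[0,1,8],[0,0,0],-1]
    - [[0,1,20],[0,0,0],-1]
    - [[0,1,32],[0,0,0],-1]
    - [[0,1,38],[0,0,0],-1]
    - [[0,1,42],[0,0,0],-1]
    - [[0,1,46],[0,0,0],-1]
    - [[0,1,46],[0,0,0],-1]

```text
clock: 14.6
eef_pos: [0.5509, 0.2361, 0.1043]
tcp_rot: [[-0.991, 0.131, -0.001], [0.131, 0.991, -0.001], [0.001, -0.001, -1.0]]
ft_force: [-0.1, -0.3, 0.2]
opening: 0.0002
```

Emit:
send_rows:
  increments:
    - [[0,0,2],[0,0,0],-1]
    - [[0,0,4],[0,0,0],-1]
    - [[0,0,6],[0,0,0],-1]
    - [[0,0,8],[0,0,0],-1]
    - [[0,0,9],[0,0,0],-1]
    - [[0,0,9],[0,0,0],-1]
    - [[0,0,9],[0,0,0],-1]

```text
clock: 15.18
eef_pos: [0.5516, 0.2365, 0.0967]
tcp_rot: [[-0.991, 0.131, 0.001], [0.131, 0.991, 0.0], [-0.001, 0.001, -1.0]]
ft_force: [0.1, 0.7, 3.6]
opening: 0.0002
```

Emit:
send_rows:
  increments:
    - [[0,0,1],[0,0,0],-1]
    - [[0,0,2],[0,0,0],-1]
    - [[0,0,3],[0,0,0],-1]
    - [[0,0,3],[0,0,0],-1]
    - [[0,0,3],[0,0,0],-1]
    - [[0,0,3],[0,0,0],-1]
    - [[0,0,3],[0,0,0],-1]
    - [[0,0,3],[0,0,0],-1]
    - [[0,0,3],[0,0,0],-1]
    - [[0,0,3],[0,0,0],-1]
    - [[0,0,3],[0,0,0],-1]
    - [[0,0,3],[0,0,0],-1]

```text
clock: 16.18
eef_pos: [0.5517, 0.2365, 0.0948]
tcp_rot: [[-0.991, 0.131, 0.001], [0.131, 0.991, 0.001], [-0.001, 0.001, -1.0]]
ft_force: [-4.3, -0.8, 14.3]
opening: 0.0002
```

```bash
python3 look.py strip4
```

```text
t 16.1833 clamp xyz mm -130.49444612039562 0.5726431890220878 94.83536667045365 push -1.394090235626152
```

View pics/strip4.png

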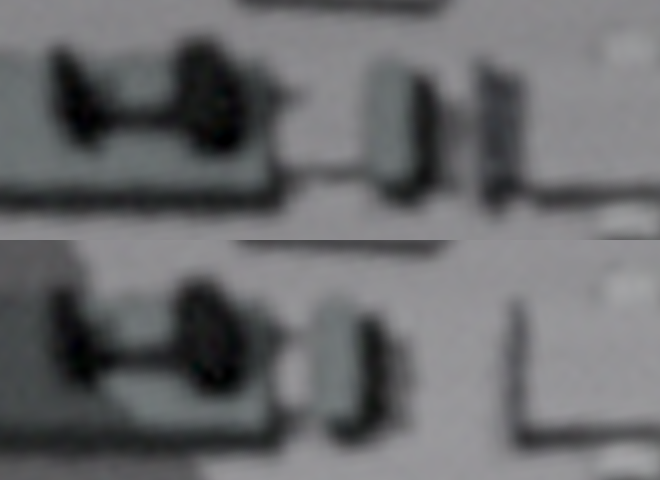

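The tab is at its stop. The jaw is fully back (front at px 358, x≈59 mm against 60 expected) and the cap stays at the mouth (px 505–522, one flange thickness). Now I'll lift clear.

Emit:
send_rows:
  increments:
    - [[0,0,-3],[0,0,0],-1]
    - [[0,0,-8],[0,0,0],-1]
    - [[0,0,-16],[0,0,0],-1]
    - [[0,0,-30],[0,0,0],-1]
    - [[0,2,-50],[0,0,0],-1]
    - [[0,5,-75],[0,0,0],-1]
    - [[0,8,-100],[0,0,0],-1]
    - [[0,10,-120],[0,0,0],-1]
    - [[0,10,-130],[0,0,0],-1]
    - [[0,10,-130],[0,0,0],-1]
    - [[0,10,-130],[0,0,0],-1]

```text
clock: 17.15
eef_pos: [0.5524, 0.2458, 0.2229]
tcp_rot: [[-0.991, 0.131, -0.0], [0.131, 0.991, -0.0], [0.0, -0.0, -1.0]]
ft_force: [0.4, -0.2, 0.1]
opening: -0.0001
```

```bash
python3 look.py strip5 && python3 -c "
from plant import read_camera;import cv2
cv2.imwrite('pics/side3.png',cv2.resize(read_camera('side')['img'][140:270,250:400,::-1],None,fx=4,fy=4,interpolation=2))"
```

```text
t 17.15 clamp xyz mm -139.79180251596213 -0.004180807358041449 222.92896798399255 push -0.14044062302882426
```

View pics/side3.png

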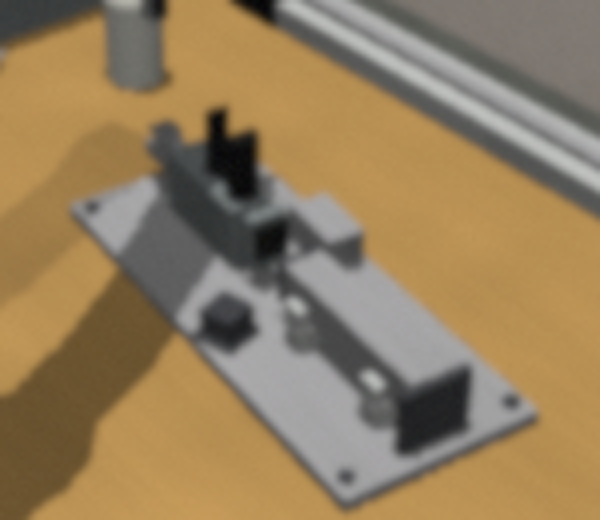

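View pics/strip5.png

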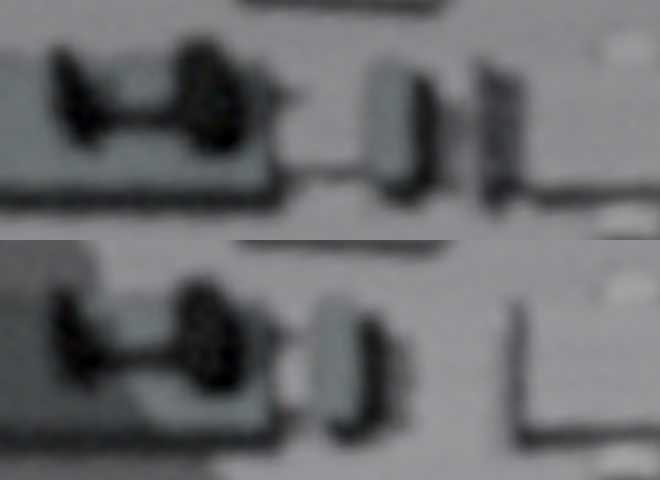

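The jaw is fully back at px 312–358, the cap is still home at px 505–522, the trigger and tab are at rest, and the gripper is clear. Handing in.

```bash
python3 -c "
from plant import sign_off
print(sign_off())"
```

```text
the job is handed in; nothing more can be done
None
```

The end cap is fully home on the tube and the jaw has sprung all the way back; the job was handed in at about 17 s of the 64 s allowed.

- **Pressing the cap home:** I squeezed the trigger with the closed fingers from behind, in three strokes. The last stroke held for more than 1.5 s with readings of 17.3–18.1 N on the trigger. By your table that is about 11 N at the pad. The highest reading was 18.1 N, below the 22 N or more that would give 16 N.
- **Releasing:** I let the trigger go and pressed the tab to its stop with about 14 N. The jaw then sprang back.
- **Last checks:** In the top view the jaw front is at about 59 mm, against 60 mm when fully open. Only the 6 mm flange shows in front of the tube's mouth, so the cap stayed home. Trigger and tab look at rest, and the gripper hangs clear with about zero force. The offcut and spare cap look unmoved; I did not re-check the loose tools, bottle and can in detail, but the arm never came near the table there.

None of the checks failed. The pad's force was inferred from the push on the trigger, not measured directly, and the force was read only at the end of each move. The camera positions are good to about 2 mm.

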